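Open the laundry tablet box

TASK

Get the box of laundry tablets ready for the next customer. First, with the lid still shut, push the round white tub with the green top sideways along the counter with the fingers until it stands entirely to one side of the box, out from behind the lid; then lift the blue lid by its orange front lip with the fingertips and tip it right over backwards, so that it stays fully open by itself. Work gently, grip and pick up nothing, keep the tub standing, and leave everything else where it is.

Things in the scene. Friction and masses are not known exactly. Their poses are not given: they have to be found in the camera images.
- tablet_box: White open box holding laundry tablets, fixed to the counter: 120 mm deep (its x), 150 mm wide (its y), 65 mm high, walls 4 mm. Origin: centre of its underside, on the counter. Its +x points from the front (lip side) to the hinge side, z up. The box stands roughly crosswise: the lip faces the robot's right (world -y), the hinge its left (+y), give or take 20 degrees.
- lid (a joint): Angle of the blue lid (120 x 150 mm, 6 mm thick, about 130 g) about the hinge on the box's far (+x) top edge: 0 shut, 1.57 upright, 2.5 at its own stop, leaning back fully open. The hinge is nearly free: below about 1.6 the lid falls shut again, beyond that it falls open, down to the stop. With the tub behind the box the lid comes to rest on the tub at about 2.1.
- lid_hinge (a point): Middle of the hinge line: 60 mm behind (+x of) the box's origin and 65 mm above the counter; the line runs along the box's y. The lid's underside lies in the plane through this line.
- lid_lip (a point): Middle of the free front edge of the orange lip, at its underside: 150 mm from the hinge. The lip is 70 mm wide, 6 mm thick and juts 30 mm out over the box's front wall; shut, its underside is 65 mm above the counter, with free space below it for a fingertip.
- tub: Loose round closed tub, white with a yellow band and green top, 100 mm diameter, 95 mm tall, upright straight wall, about 400 g, standing behind the box (starts about 130 mm from the box's origin along the box's +x, 20 mm gap to the box). Origin: centre of its underside. Its yaw does not matter. There is free counter on both sides of it (towards the robot and away from it).
- softener: Orange bottle with blue cap, 64 mm diameter, 180 mm tall, standing; origin at the centre of its underside. A bystander, leave it alone.
- stain_bottle: White bottle with red cap, 52 mm diameter, 150 mm tall, standing; origin at the centre of its underside. A bystander, leave it alone.
- cup: Small green measuring cup, 72 mm across, 70 mm tall; origin at the centre of its underside. A bystander, leave it alone.
- brush: Flat brush with a wooden handle lying on the counter, low; origin at the centre of its underside. A bystander, leave it alone.
- soap: Amber bar of soap, 55 x 80 x 24 mm, lying on the counter; origin at the centre of its underside. A bystander, leave it alone.
- clip: Wooden clothes peg lying on the counter, 75 x 14 x 17 mm; origin at the centre of its underside. A bystander, leave it alone.
Things that resemble listed ones, but are neither listed nor needed, are in the scene too. Leave any pink or purple look-alike of the tub alone.

How it is judged:
By the outcome, as a careful person would: the job done as asked, in the order asked, and still so for the second after the job is handed in, with the robot touching nothing.
It also fails if it takes over 61 s, if anything falls off the work surface, if the arm or the gripper's body presses on something with over 40 N, if the wrist force passes 120 N, or if a joint passes its speed limit or range.

ROBOT

A 6-joint arm with a two-finger parallel gripper is mounted at the origin on the work surface. World frame = base frame: x ahead of the robot, y to its left, z up, the work surface at z = 0. Lengths are in m, angles in rad, forces in N, time in s.
With the tool pointing down it reaches from about 0.35 to 0.975 m from the base axis. Payload 4.9 kg.
Tool frame: the origin (TCP) lies midway between the tips of the shut fingers; the grasp point (between the pads) lies ctrl.grip_depth behind it (ctrl.grip_depth is the distance from the TCP to the grasp point, in m); y points along the fingers, z is the direction in which the jaws open and shut, and the axes are right-handed (so a half turn about y gives the same grasp; the last joint's range is limited). The gripper opens to 85 mm and grips with 20 to 120 N. Pads are 22 mm wide; open, the fingers measure 114 mm over their backs; the gripper's body (76 mm by 85 mm) begins 54 mm behind the grasp point. The pads swing forward as they close: fully open they stand 13 mm farther back than shut.
Start: joints at [1.04, 0.053, 1.613, -0, 1.476, -0.119], TCP at [0.25, 0.573, 0.231] pointing down, gripper open.
Joint ranges: [-3.01, 3.01], [-1.01, 2.22], [0.06, 2.58], [-1.02, 4.17], [0.09, 2.62], [-3.14, 3.14]. Speed limits (rad/s): [2.57, 2.57, 3.14, 3.14, 3.14, 3.14].

INTERFACE

Orientations are given as a rotation vector (axis times angle).
In Python, from station import ctrl gives the robot as it stands.
- The arm moves only by the tool jog_arm, never from a script. Its argument "moves" is a list of rows, each a list of 6 numbers: the shift along the tool's x, y, z in mm, then the turn, a rotation vector about the tool's x, y, z in rad. In form: [[x, y, z, wx, wy, wz], ...]. A call has 1 to 12 rows; each row shifts and turns the commanded pose from where the row before left it, along the tool's axes as they then stand; what a row does not reach is not made up. A row lasts 1/10 s, in which the tool goes at most 50 mm and 8.59 degrees, less where a joint would pass 70% of its speed; a pose out of reach is approached as far as the arm can. A call is refused whole if a number of a shift passes 50 or a number of a turn 0.15, either way. A call with a gripper value outside its range is refused whole. "grip" is the finger opening in mm, from 0 to 85.4, set as the call begins (left out, the last holds). The fingers move at their own pace and stop on an object; "grip_force" is the grip in N (left out, the last holds). Time passes only in rows, so rows that do not move let the fingers close. It gives the time, the measured TCP pose, the force and the opening at its end, in the units of the state.
- ctrl.get_obs(): the state, without advancing time (a new reading comes with each control period).
- ctrl.get_image(name): name is "side" or "top" or "wrist"; returns the picture (420x560x3 uint8, red, green, blue); there is no depth.
- ctrl.camera_params(name): a dict with "fx", "fy", "cx", "cy" (pixels), "pose" (4x4, takes a point from camera to world coordinates); the wrist camera has in their place "T_tool_cam" (4x4, takes a point from camera to tool coordinates, whose origin is the TCP and whose axes are the tool frame's). Camera axes: x right, y up, looking along -z (the intrinsics and any distortion apply to the point x, -y, -z); pixel columns grow to the right and rows downward; lengths in m; the calibration is good to about 2 mm. A picture is of the moment at which its call begins: read the wrist's pose just before it. camera_params takes no time and is no camera call.
- ctrl.finish_job(): hands the job in, once; it reports no verdict.
The state is a dict: "t": time; "q": joint angles; "dq": joint speeds; "effort": joint torques, N m; "tool_pos": TCP position; "tool_rot": TCP orientation; "contact_force": force on the tool from outside, world axes, zero at the start; "wrist_torque": the same for the moment, N m; "opening": finger opening in m.
Only numpy, scipy, OpenCV 4.12 (cv2) and the standard library are available. Lean on these libraries where they do the work, as an engineer would, in place of code of your own. Each camera call takes 0.05 s, during which the arm holds its last target. There are 200 camera calls.

## Working session

There is one attempt and no reset: what is moved stays moved. The work goes in short steps, Python scripts to look and compute and a tool call to move; the robot and the scene stay as the last step left them, time stands still between calls to the robot, and variables do not carry over. Pictures are saved under pics/ and viewed, about 8 in all and at most 12, crops included, and the job is handed in when it is done.

Besides the shell and the picture viewer there is one more tool, called after "Request:" by a JSON object that holds its "op" and its "data". jog_arm: Moves the arm, as the interface text tells. Its arguments: {"type":"object","properties":{"moves":{"type":"array","items":{"type":"array","items":{"type":"number"}}},"grip":{"type":"number"},"grip_force":{"type":"number"}},"required":["moves"]}

```bash
mkdir -p pics
python3 - <<'E'
from station import ctrl
import cv2,numpy as np
o=ctrl.get_obs();print(o['t'],o['tool_pos'],o['tool_rot'],o['q'],ctrl.grip_depth)
for n in('top','side'):
    cv2.imwrite(f'pics/{n}0.png',ctrl.get_image(n)[:,:,::-1]);print(n,ctrl.camera_params(n))
E
```

```text
0.0 [0.24986912 0.57221206 0.23007488] [-1.54845976  0.3236409  -0.32258487] [ 1.03995150e+00  5.33480940e-02  1.61428322e+00  2.59428806e-05
  1.47597782e+00 -1.19027796e-01] 0.0187
top {'fx': 504.9763619684572, 'fy': 504.9763619684572, 'cx': 287.21830284202, 'cy': 208.03100622196126, 'pose': array([[ 0.01747187,  0.97767711, -0.20938527,  0.31829482],
       [-0.99983379,  0.01817501,  0.00143431,  0.01100353],
       [ 0.00520787,  0.20932541,  0.97783217,  1.39019388],
       [ 0.        ,  0.        ,  0.        ,  1.        ]])}
side {'fx': 528.7343304324357, 'fy': 528.7343304324357, 'cx': 283.7915800813224, 'cy': 200.43448325472167, 'pose': array([[ 0.9868205 ,  0.10230061, -0.12537899,  0.42439722],
       [-0.16089547,  0.70295085, -0.69280066, -0.92598256],
       [ 0.01726134,  0.7038428 ,  0.71014601,  1.00576742],
       [ 0.        ,  0.        ,  0.        ,  1.        ]])}
```

View pics/top0.png

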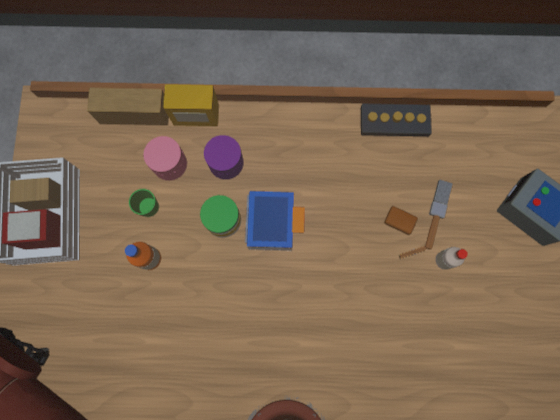

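View pics/side0.png

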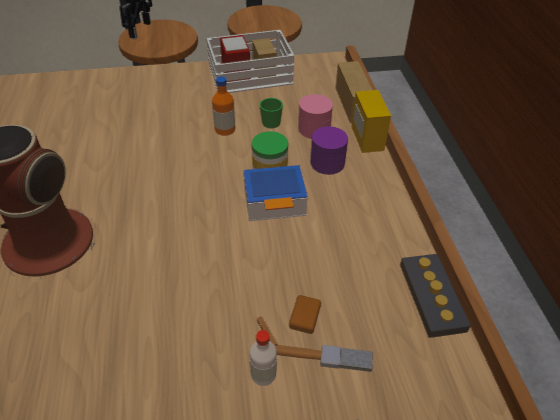

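The top view shows three round candidates: the green-topped tub at (220,215), a pink one at (163,154) and a purple one at (223,153). The green one directly behind the box (270,220; lip at 298,220) is the match. Purple blocks the far side, so the tub goes towards the robot (-x). I'll confirm this in a crop and measure.

```bash
cat > h.py <<'E'
import numpy as np,cv2
from scipy.spatial.transform import Rotation as R
from station import ctrl
def ray(n,u,v,z):
    p=ctrl.camera_params(n);T=p['pose']
    d=T[:3,:3]@np.array([(u-p['cx'])/p['fx'],-(v-p['cy'])/p['fy'],-1]);o=T[:3,3]
    return o+d*(z-o[2])/d[2]
def proj(n,X):
    p=ctrl.camera_params(n);T=p['pose'];c=T[:3,:3].T@(np.asarray(X)-T[:3,3])
    return p['cx']-p['fx']*c[0]/c[2],p['cy']+p['fy']*c[1]/c[2]
def crop(f,out,u0,v0,u1,v1,s):
    cv2.imwrite(out,cv2.resize(cv2.imread(f)[v0:v1,u0:u1],None,fx=s,fy=s,interpolation=cv2.INTER_CUBIC))
E
python3 - <<'E'
from h import *
crop('pics/top0.png','pics/c0.png',190,120,330,260,4)
im=cv2.imread('pics/top0.png');h=cv2.cvtColor(im,cv2.COLOR_BGR2HSV)
def comp(lo,hi,box):
    m=cv2.inRange(h,lo,hi);k=np.zeros_like(m);k[box[1]:box[3],box[0]:box[2]]=m[box[1]:box[3],box[0]:box[2]]
    n,l,s,c=cv2.connectedComponentsWithStats(k);i=1+np.argmax(s[1:,4]);return c[i],s[i],np.argwhere(l==i)[:,::-1].astype(np.float32)
for nm,lo,hi,b,z in[('tub',(50,80,60),(75,255,255),(190,185,245,245),.095),('lid',(100,80,50),(125,255,255),(235,180,300,260),.071),('lip',(5,180,120),(22,255,255),(285,195,315,245),.071)]:
    c,s,p=comp(lo,hi,b);r=cv2.minAreaRect(p);print(nm,c,s,r,ray('top',*c,z))
    print([ray('top',*q,z)[:2].round(3) for q in cv2.boxPoints(r)])
for nm,u,v,z in[('purple',223,150,.095),('softcap',131,251,.17),('soft base',143,258,0.0)]:print(nm,ray('top',u,v,z))
E
```

```text
tub [218.78035714 213.64642857] [ 200  195   38   38 1120] ((218.5, 213.5), (37.0, 37.0), 90.0) [0.577297   0.18777097 0.095     ]
[array([0.626, 0.24 ]), array([0.628, 0.142]), array([0.53 , 0.138]), array([0.528, 0.234])]
lid [269.77226515 219.16917446] [ 247  191   47   57 2459] ((269.90777587890625, 219.0426483154297), (45.19137191772461, 55.156497955322266), 1.7357046604156494) [0.56963664 0.05491354 0.071     ]
[array([0.497, 0.114]), array([0.646, 0.115]), array([ 0.645, -0.007]), array([ 0.495, -0.004])]
lip [297.84016393 219.04098361] [293 207  11  25 244] ((298.0, 219.0), (24.0, 10.0), 90.0) [ 0.57136183 -0.01969901  0.071     ]
[array([ 0.604, -0.006]), array([ 0.604, -0.033]), array([ 0.539, -0.034]), array([ 0.539, -0.007])]
purple [0.75188514 0.18443637 0.095     ]
softcap [0.46608601 0.38580874 0.17      ]
soft base [0.46794593 0.40346169 0.        ]
```

View pics/c0.png

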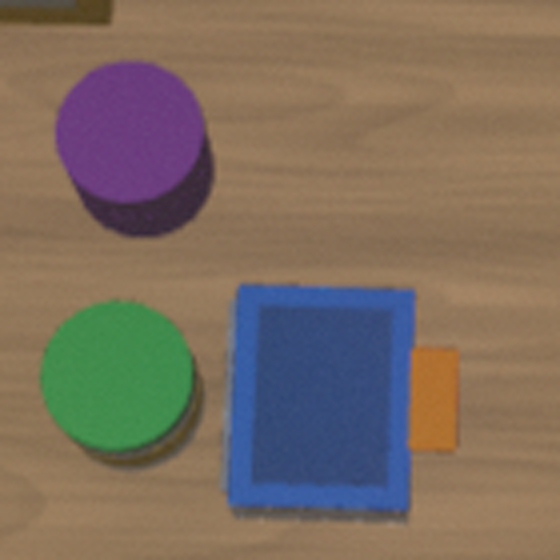

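The crop confirms it: the green top sits at crop (117,375), directly behind the blue lid, with purple at (130,130) on the far side. By calibration the tub is at (0.577, 0.188) and the box at (0.570, 0.055), rotated about 2° from crosswise. I'll push towards -x with the fingers partly open as a cradle.

```bash
cat >> h.py <<'E'
def delta(pos,Rt):
    """remaining shift (mm, tool axes) and rotvec to target pose"""
    o=ctrl.get_obs();Rc=R.from_rotvec(o['tool_rot'])
    print('t',round(o['t'],2),'pos',o['tool_pos'].round(4),'q',o['q'].round(2),'F',o['contact_force'].round(1))
    print('axes\n',Rc.as_matrix().round(3))
    print('shift',(1000*Rc.inv().apply(np.array(pos)-o['tool_pos'])).round(1),'turn',(Rc.inv()*R.from_matrix(Rt)).as_rotvec().round(3))
def frame(d,z):
    y=np.array(d,float);y/=np.linalg.norm(y);z=np.array(z,float);z-=y*(y@z);z/=np.linalg.norm(z);return np.c_[np.cross(y,z),y,z]
E
python3 - <<'E'
from h import *
for s in(1,-1):
    delta([.665,.19,.16],frame([-.15,0,-1],[0,s,0]))
E
```

```text
t 0.1 pos [0.2499 0.5723 0.2302] q [ 1.04  0.05  1.61 -0.    1.48 -0.12] F [-0.4 -0.8 -0.3]
axes
 [[ 0.916 -0.001  0.4  ]
 [-0.4   -0.002  0.916]
 [-0.    -1.    -0.002]]
shift [ 533.4   70.4 -184. ] turn [-0.029 -0.411  0.146]
t 0.1 pos [0.2499 0.5723 0.2302] q [ 1.04  0.05  1.61 -0.    1.48 -0.12] F [-0.4 -0.8 -0.3]
axes
 [[ 0.916 -0.001  0.4  ]
 [-0.4   -0.002  0.916]
 [-0.    -1.    -0.002]]
shift [ 533.4   70.4 -184. ] turn [-0.202  2.723 -0.04 ]
```

Request:
{"op": "jog_arm", "data": {"moves": [[0,0,0,0,-0.137,0],[0,0,0,0,-0.137,0],[0,0,0,0,-0.137,0],[45,0,-42,0,0,0],[45,0,-42,0,0,0],[45,0,-42,0,0,0],[45,0,-42,0,0,0],[45,0,-42,0,0,0],[45,0,-42,0,0,0],[45,0,-42,0,0,0],[45,0,-42,0,0,0],[45,0,-42,0,0,0]], "grip": 50}}

```text
t: 1.3
tool_pos: [0.5798, 0.2637, 0.2308]
tool_rot: [-1.571, 0.001, -0.0]
contact_force: [1.1, 1.2, -0.0]
opening: 0.0501
```

Run:
```python
from h import *
delta([.655,.188,.15],frame([-.1,0,-1],[0,1,0]))
```

```text
t 1.3 pos [0.5798 0.2637 0.2308] q [ 0.31  0.08  1.58  0.    1.48 -1.26] F [ 1.1  1.2 -0. ]
axes
 [[ 1.    -0.001  0.001]
 [-0.001 -0.     1.   ]
 [-0.001 -1.    -0.   ]]
shift [ 75.3  80.7 -75.6] turn [ 0.    -0.001  0.099]
```

Request:
{"op": "jog_arm", "data": {"moves": [[25,0,-25,0,0,0],[25,0,-25,0,0,0],[25,20,-25,0,0,0],[0,30,0,0,0,0],[0,30,0,0,0,0.1],[0,0,0,0,0,0],[0,0,0,0,0,0]]}}

```text
t: 2.0
tool_pos: [0.6534, 0.1903, 0.1499]
tool_rot: [-1.57, 0.081, 0.079]
contact_force: [-0.2, -0.6, 0.3]
opening: 0.0499
```

Run:
```python
from h import *
delta([.655,.188,.035],frame([-.1,0,-1],[0,1,0]))
a=ctrl.get_image('wrist');b=ctrl.get_image('side')
cv2.imwrite('pics/w1.png',a[:,:,::-1]);cv2.imwrite('pics/s1.png',b[:,:,::-1])
crop('pics/s1.png','pics/s1c.png',200,70,400,230,3)
cv2.imwrite('pics/ws1.png',np.hstack([cv2.resize(cv2.imread('pics/w1.png'),(400,300)),cv2.resize(cv2.imread('pics/s1c.png'),(400,300))]))
```

```text
t 2.0 pos [0.6534 0.1903 0.1499] q [ 0.17  0.3   1.47  0.02  1.47 -1.41] F [-0.2 -0.6  0.3]
axes
 [[ 0.995 -0.101  0.001]
 [-0.001 -0.     1.   ]
 [-0.101 -0.995 -0.   ]]
shift [ 13.2 114.2  -2.2] turn [ 0.    -0.001 -0.002]
```

View pics/ws1.png

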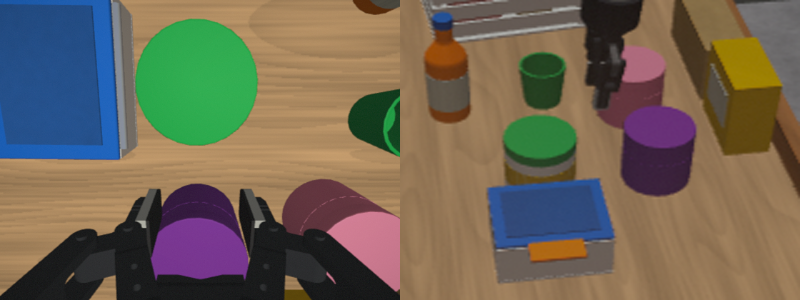

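The wrist view shows the green tub at (196,82) beside the blue lid, with purple behind and under the fingers at (205,235). The side view shows the gripper above the gap between the tubs. Before going down I'll check the purple tub's position.

Run:
```python
from h import *
for z in(.09,.1,.11,.12):
    p=ray('top',222,151,z);print(z,p.round(3),np.round(proj('side',p),1))
im=cv2.imread('pics/s1.png');h=cv2.cvtColor(im,cv2.COLOR_BGR2HSV)
m=cv2.inRange(h,(125,60,30),(165,255,255));n,l,s,c=cv2.connectedComponentsWithStats(m);i=1+np.argmax(s[1:,4]);print(s[i])
# tool TCP and finger tips projected into side and wrist cam view of world points
T=ctrl.camera_params('wrist');o=ctrl.get_obs();W=np.eye(4);W[:3,:3]=R.from_rotvec(o['tool_rot']).as_matrix();W[:3,3]=o['tool_pos'];C=np.linalg.inv(W@T['T_tool_cam'])
for X in([.577,.188,.095],[.70,.184,.095],[.70,.184,.11],[.70,.184,.0]):
    c=C[:3]@np.r_[X,1];print(X,(np.array([T['cx']-T['fx']*c[0]/c[2],T['cy']+T['fy']*c[1]/c[2]])/1.4).round(0))
```

```text
0.09 [0.751 0.188 0.09 ] [329.7 138.4]
0.1 [0.747 0.186 0.1  ] [328.9 135.9]
0.11 [0.744 0.185 0.11 ] [328.1 133.5]
0.12 [0.741 0.184 0.12 ] [327.3 130.9]
[ 311  126   37   48 1501]
[0.577, 0.188, 0.095] [196.  82.]
[0.7, 0.184, 0.095] [192. 218.]
[0.7, 0.184, 0.11] [192. 226.]
[0.7, 0.184, 0.0] [195. 183.]
```

Request:
{"op": "jog_arm", "data": {"moves": [[2,25,0,0,0,0],[2,25,0,0,0,0],[2,25,-1,0,0,0],[2,25,-1,0,0,0],[1,14,0,0,0,0],[0,0,0,0,0,0]]}}

```text
t: 2.7
tool_pos: [0.6504, 0.1886, 0.0366]
tool_rot: [-1.57, 0.08, 0.079]
contact_force: [-0.4, -0.8, 0.1]
opening: 0.0498
```

Request:
{"op": "jog_arm", "data": {"moves": [[-10,1,0,0,0,0],[-10,1,0,0,0,0],[-6,0.6,0,0,0,0],[-6,0.6,0,0,0,0],[-6,0.6,0,0,0,0],[-6,0.6,0,0,0,0]]}}

```text
t: 3.3
tool_pos: [0.6078, 0.1885, 0.0382]
tool_rot: [-1.569, 0.077, 0.076]
contact_force: [3.0, -0.3, 2.9]
opening: 0.0501
```

Request:
{"op": "jog_arm", "data": {"moves": [[-6,0.8,0,0,0,0],[-6,0.8,0,0,0,0],[-6,0.6,0,0,0,0],[-6,0.6,0,0,0,0],[-6,0.6,0,0,0,0],[-6,0.6,0,0,0,0],[-6,0.6,0,0,0,0],[-6,0.6,0,0,0,0],[-6,0.6,0,0,0,0],[-6,0.6,0,0,0,0],[-6,0.6,0,0,0,0],[-6,0.6,0,0,0,0]]}}

```text
t: 4.5
tool_pos: [0.5342, 0.1885, 0.0366]
tool_rot: [-1.569, 0.079, 0.078]
contact_force: [4.0, -0.5, 2.9]
opening: 0.0501
```

Run:
```python
from h import *
cv2.imwrite('pics/w2.png',ctrl.get_image('wrist')[:,:,::-1]);cv2.imwrite('pics/s2.png',ctrl.get_image('side')[:,:,::-1])
crop('pics/s2.png','pics/s2c.png',150,50,350,210,3)
cv2.imwrite('pics/ws2.png',np.hstack([cv2.resize(cv2.imread('pics/w2.png'),(400,300)),cv2.resize(cv2.imread('pics/s2c.png'),(400,300))]))
```

```text
(no output)
```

View pics/ws2.png

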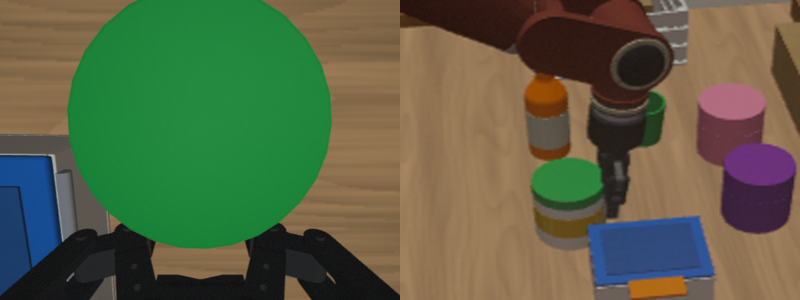

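The tub is sliding upright, cradled evenly by both fingers (wrist view centre (200,115)). I'll continue the push.

Request:
{"op": "jog_arm", "data": {"moves": [[-6,0.6,0,0,0,0],[-6,0.6,0,0,0,0],[-6,0.6,0,0,0,0],[-6,0.6,0,0,0,0],[-6,0.6,0,0,0,0],[-6,0.6,0,0,0,0],[-6,0.6,0,0,0,0],[-6,0.6,0,0,0,0],[-6,0.6,0,0,0,0],[-4,0.4,0,0,0,0],[-2,0.2,0,0,0,0]]}}

```text
t: 5.7
tool_pos: [0.4741, 0.1885, 0.0367]
tool_rot: [-1.569, 0.079, 0.078]
contact_force: [1.5, -0.4, -0.6]
opening: 0.0499
```

Request:
{"op": "jog_arm", "data": {"moves": [[10,-1,0,0,0,0],[20,-2,0,0,0,0],[0,-30,0,0,0,0],[0,-40,0,0,0,0],[0,-40,0,0,0,0],[0,-40,0,0,0,0],[0,0,0,0,0,0]], "grip": 50}}

```text
t: 6.4
tool_pos: [0.5245, 0.1892, 0.1938]
tool_rot: [-1.567, 0.069, 0.068]
contact_force: [0.9, 0.7, 0.3]
opening: 0.0499
```

Run:
```python
from h import *
cv2.imwrite('pics/t3.png',ctrl.get_image('top')[:,:,::-1])
im=ctrl.get_image('side')[:,:,::-1];cv2.imwrite('pics/s3.png',im)
h=cv2.cvtColor(np.ascontiguousarray(im),cv2.COLOR_BGR2HSV)
m=cv2.inRange(h,(50,80,60),(75,255,255));m[:130]=0;n,l,s,c=cv2.connectedComponentsWithStats(m);i=1+np.argmax(s[1:,4]);print(s[i],c[i])
for y in(.18,.188):print(proj('side',[.425,y,.095]))
crop('pics/s3.png','pics/s3c.png',150,50,350,210,3);crop('pics/t3.png','pics/t3c.png',150,150,350,310,3)
cv2.imwrite('pics/st3.png',np.hstack([cv2.resize(cv2.imread('pics/s3c.png'),(400,300)),cv2.resize(cv2.imread('pics/t3c.png'),(400,300))]))
for s in(1,-1):
  for d in ([0,1,-1],):delta([.57,-.15,.2],frame(d,[s,0,0]))
```

```text
[193 136  37  28 808] [211.60519802 149.30321782]
(np.float64(211.54879647043413), np.float64(149.36902453079142))
(np.float64(211.35130268806654), np.float64(147.47255747772056))
t 6.5 pos [0.521  0.1886 0.1875] q [ 0.2  -0.02  1.77  0.02  1.49 -1.37] F [-0.2 -0.5 -0.4]
axes
 [[ 0.995 -0.097  0.001]
 [-0.001  0.001  1.   ]
 [-0.097 -0.995  0.001]]
shift [  47.9  -17.5 -338.6] turn [0.681 1.443 0.538]
t 6.5 pos [0.521  0.1886 0.1875] q [ 0.2  -0.02  1.77  0.02  1.49 -1.37] F [-0.2 -0.5 -0.4]
axes
 [[ 0.995 -0.097  0.001]
 [-0.001  0.001  1.   ]
 [-0.097 -0.995  0.001]]
shift [  47.9  -17.5 -338.6] turn [ 0.544 -1.52  -0.688]
```

View pics/st3.png

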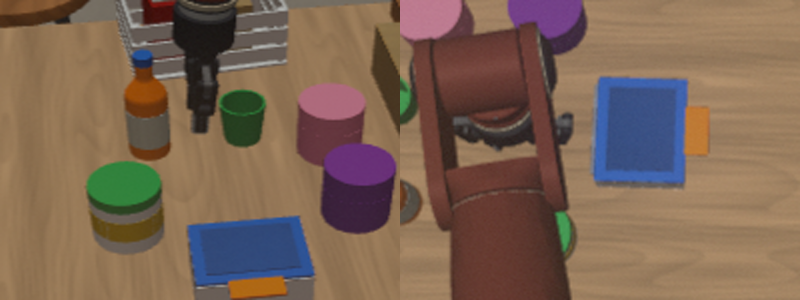

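The tub is upright at (0.425, 0.181) (side crop 125,200), so its nearest edge is at x≈0.475 and the box side is at x≈0.496. It is fully clear. Next I turn the tool and go to the lip side.

Request:
{"op": "jog_arm", "data": {"moves": [[0,-20,0,0,0,-0.097],[0,0,0,0,0.144,0],[0,0,0,0,0.144,0],[0,0,0,0,0.144,0],[0,0,0,0,0.144,0],[0,0,0,0,0.144,0],[0,0,0,0,0.144,0],[0,0,0,0,0.144,0],[0,0,0,0,0.144,0],[0,0,0,0,0.144,0],[0,0,0,0,0.144,0],[0,0,0,0,0.13,0]], "grip": 0}}

```text
t: 7.7
tool_pos: [0.5206, 0.1882, 0.2031]
tool_rot: [-1.213, 1.218, -1.211]
contact_force: [0.3, -0.0, -0.0]
opening: 0.0001
```

Request:
{"op": "jog_arm", "data": {"moves": [[35,0,5,0,0,0],[35,0,5,0,0,0],[35,0,5,0,0,0],[35,0,5,0,0,0],[35,0,5,0,0,0],[35,0,5,0,0,0],[35,0,5,0,0,0],[35,0,5,0,0,0],[35,0,5,0,0,0],[35,0,5,0,0,0],[0,0,0,0,0,0]]}}

```text
t: 8.8
tool_pos: [0.5708, -0.1649, 0.203]
tool_rot: [-1.212, 1.218, -1.209]
contact_force: [0.3, 0.5, -0.3]
opening: -0.0002
```

Run:
```python
from h import *
delta([.57,-.15,.2],frame([0,1,-1],[1,0,0]))
```

```text
t 8.8 pos [ 0.5708 -0.1649  0.203 ] q [-0.41  0.    1.71 -0.    1.43 -0.4 ] F [ 0.3  0.5 -0.3]
axes
 [[-0.004 -0.007  1.   ]
 [-1.     0.    -0.004]
 [-0.    -1.    -0.007]]
shift [-14.9   3.   -0.8] turn [ 0.005 -0.007  0.785]
```

Request:
{"op": "jog_arm", "data": {"moves": [[0,0,0,0,0,0.131],[0,0,0,0,0,0.131],[0,0,0,0,0,0.131],[0,0,0,0,0,0.131],[0,0,0,0,0,0.131],[0,0,0,0,0,0.131],[0,0,0,0,0,0.13],[0,0,0,0,0,0]]}}

```text
t: 9.6
tool_pos: [0.5698, -0.1616, 0.2003]
tool_rot: [-0.51, 1.522, -0.507]
contact_force: [0.2, 0.8, -1.0]
opening: 0.0002
```

Run:
```python
from h import *
delta([.57,-.08,.04],frame([0,np.cos(.655),-np.sin(.655)],[1,0,0]))
```

```text
t 9.6 pos [ 0.5698 -0.1616  0.2003] q [-0.7   0.31  1.56  0.69  1.89 -0.69] F [ 0.2  0.8 -1. ]
axes
 [[-0.01  -0.005  1.   ]
 [-0.604  0.797 -0.002]
 [-0.797 -0.604 -0.012]]
shift [ 78.4 161.8   1.9] turn [ 0.005 -0.01  -0.006]
```

Request:
{"op": "jog_arm", "data": {"moves": [[16,32,0,0,0,0],[16,32,0,0,0,0],[16,32,1,0,0,0],[16,32,1,0,0,0],[14,33,0,0,0,0],[0,0,0,0,0,0],[0,0,0,0,0,0]]}}

```text
t: 10.3
tool_pos: [0.5729, -0.0804, 0.046]
tool_rot: [-0.515, 1.512, -0.511]
contact_force: [0.4, 0.3, 1.4]
opening: -0.0002
```

Run:
```python
from h import *
delta([.57,-.025,.035],frame([0,np.cos(.655),-np.sin(.655)],[1,0,0]))
cv2.imwrite('pics/t4.png',ctrl.get_image('top')[:,:,::-1]);cv2.imwrite('pics/w4.png',ctrl.get_image('wrist')[:,:,::-1])
crop('pics/t4.png','pics/t4c.png',230,160,370,265,4)
cv2.imwrite('pics/tw4.png',np.hstack([cv2.resize(cv2.imread('pics/t4c.png'),(400,300)),cv2.resize(cv2.imread('pics/w4.png'),(400,300))]))
```

```text
t 10.3 pos [ 0.5729 -0.0804  0.046 ] q [-0.6   0.44  1.7   0.71  1.62 -0.8 ] F [0.4 0.3 1.4]
axes
 [[-0.002 -0.004  1.   ]
 [-0.609  0.793  0.002]
 [-0.793 -0.609 -0.004]]
shift [-25.   50.7  -2.8] turn [ 0.004 -0.002  0.   ]
```

View pics/tw4.png

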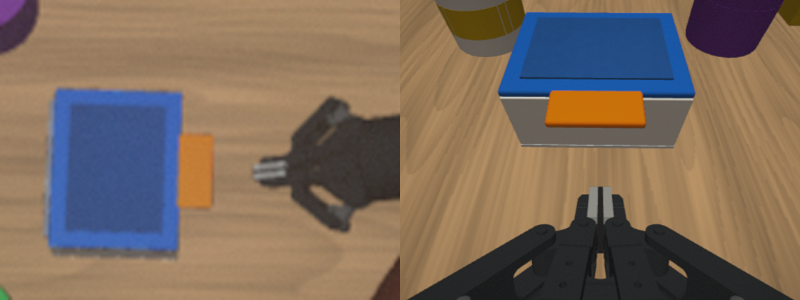

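The closed fingertips point at the middle of the orange lip (top crop 270,172 against lip 195,172), with clear space below it. I'll lower and slide in under the lip.

Request:
{"op": "jog_arm", "data": {"moves": [[9,7,-2,0,0,0],[-7,9,0,0,0,0],[-7,9,0,0,0,0],[-7,9,0,0,0,0],[-7,9,0,0,0,0],[-6,8,0,0,0,0],[0,0,0,0,0,0]]}}

```text
t: 11.1
tool_pos: [0.5706, -0.0239, 0.0345]
tool_rot: [-0.515, 1.512, -0.51]
contact_force: [-0.0, -0.0, 0.1]
opening: -0.0001
```

Run:
```python
from h import *
delta([.57,-.022,.06],frame([0,np.cos(.655),-np.sin(.655)],[1,0,0]))
```

```text
t 11.1 pos [ 0.5706 -0.0239  0.0345] q [-0.53  0.41  1.76  0.75  1.56 -0.78] F [-0.  -0.   0.1]
axes
 [[-0.002 -0.004  1.   ]
 [-0.609  0.793  0.002]
 [-0.793 -0.609 -0.003]]
shift [-21.4 -14.   -0.7] turn [ 0.004 -0.002 -0.001]
```

Request:
{"op": "jog_arm", "data": {"moves": [[-5,-5,0,0,0,0],[-5,-5,0,0,0,0],[-5,-5,0,0,0,0],[-8.4,-4.4,0,0,0,0],[-8.4,-4.4,0,0,0,0],[-8.4,-4.4,0,0,0,0],[-8.4,-4.4,0,0,0,0],[-8.4,-4.4,0,0,0,0],[0,0,0,0,0,0]]}}

```text
t: 12.0
tool_pos: [0.5719, -0.0203, 0.1039]
tool_rot: [-0.514, 1.51, -0.513]
contact_force: [0.9, -1.6, 0.7]
opening: 0.0002
```

Run:
```python
from h import *
delta([.57,.0049,.143],frame([0,np.cos(.655),-np.sin(.655)],[1,0,0]))
cv2.imwrite('pics/s5.png',ctrl.get_image('side')[:,:,::-1]);cv2.imwrite('pics/w5.png',ctrl.get_image('wrist')[:,:,::-1])
crop('pics/s5.png','pics/s5c.png',200,100,340,205,4)
cv2.imwrite('pics/sw5.png',np.hstack([cv2.resize(cv2.imread('pics/s5c.png'),(400,300)),cv2.resize(cv2.imread('pics/w5.png'),(400,300))]))
```

```text
t 12.0 pos [ 0.5719 -0.0203  0.1039] q [-0.52  0.29  1.77  0.76  1.63 -0.7 ] F [ 0.9 -1.6  0.7]
axes
 [[-0.    -0.001  1.   ]
 [-0.61   0.793  0.001]
 [-0.793 -0.61  -0.001]]
shift [-46.3  -3.9  -1.9] turn [ 0.001 -0.     0.001]
```

View pics/sw5.png

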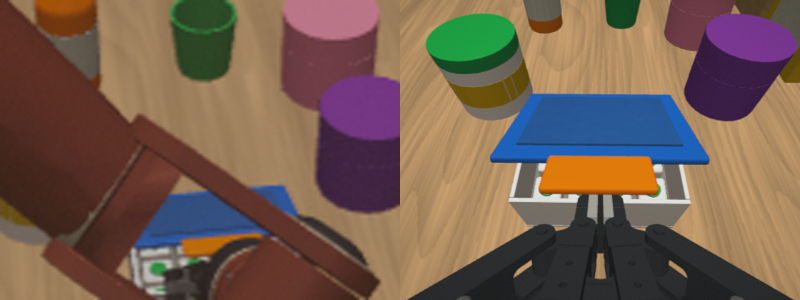

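The lid is raised about 20° and rests on the fingertips under the orange lip (wrist view 600,175). The box stays put and the tub stands to the left. I'll continue along the arc.

Request:
{"op": "jog_arm", "data": {"moves": [[-9.3,-1,0,0,0,0],[-9.3,-1,0,0,0,0],[-9.3,-1,0,0,0,0],[-9.3,-1,0,0,0,0],[-9.3,-0.5,0,0,0,0],[-9.1,2,0,0,0,0],[-9.1,2,0,0,0,0],[-9.1,2,0,0,0,0],[-9.1,2,0,0,0,0],[-9.1,2,0,0,0,0],[0,0,0,0,0,0]]}}

```text
t: 13.2
tool_pos: [0.5716, 0.041, 0.1729]
tool_rot: [-0.514, 1.511, -0.511]
contact_force: [0.1, -0.2, -1.1]
opening: -0.0002
```

Run:
```python
from h import *
delta([.57,.0849,.189],frame([0,np.cos(.655),-np.sin(.655)],[1,0,0]))
cv2.imwrite('pics/w6.png',cv2.resize(ctrl.get_image('wrist')[:,:,::-1],(400,300)))
```

```text
t 13.2 pos [0.5716 0.041  0.1729] q [-0.43  0.15  1.8   0.81  1.65 -0.56] F [ 0.1 -0.2 -1.1]
axes
 [[-0.001 -0.002  1.   ]
 [-0.609  0.793  0.001]
 [-0.793 -0.609 -0.002]]
shift [-39.5  25.   -1.6] turn [ 0.002 -0.001 -0.   ]
```

View pics/w6.png

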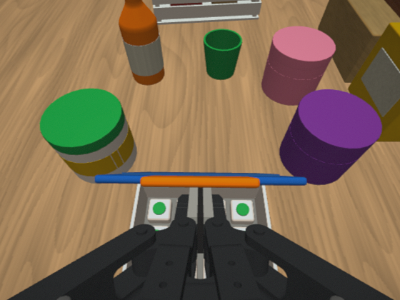

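The lid is at about 60°, seen edge-on at row 180, with the fingertips under the lip. I'll carry on past upright, slower.

Request:
{"op": "jog_arm", "data": {"moves": [[-8,5,0,0,0,0],[-8,5,0,0,0,0],[-8,5,0,0,0,0],[-8,5,0,0,0,0],[-8,5,0,0,0,0],[-4,5,0,0,0,0],[-4,5,0,0,0,0],[-4,5,0,0,0,0],[-4,5,0,0,0,0],[-4,5,0,0,0,0],[-4,6,0,0,0,0],[-4,6,0,0,0,0]]}}

```text
t: 14.45
tool_pos: [0.5715, 0.1312, 0.1879]
tool_rot: [-0.513, 1.512, -0.512]
contact_force: [0.7, 0.1, 0.6]
opening: 0.0001
```

Request:
{"op": "jog_arm", "data": {"moves": [[-3,6,0,0,0,0],[-3,6,0,0,0,0],[-3,6,0,0,0,0],[-3,6,0,0,0,0],[0,0,0,0,0,0],[0,0,0,0,0,0],[0,0,0,0,0,0]]}}

```text
t: 15.15
tool_pos: [0.5716, 0.1569, 0.183]
tool_rot: [-0.513, 1.512, -0.512]
contact_force: [-0.2, -0.5, 0.2]
opening: -0.0001
```

Run:
```python
from h import *
delta([.57,.0,.25],frame([0,np.cos(.655),-np.sin(.655)],[1,0,0]))
cv2.imwrite('pics/w7.png',cv2.resize(ctrl.get_image('wrist')[:,:,::-1],(400,300)))
```

```text
t 15.15 pos [0.5716 0.1569 0.183 ] q [-0.24  0.09  1.85  0.88  1.53 -0.43] F [-0.2 -0.5  0.2]
axes
 [[-0.002 -0.002  1.   ]
 [-0.609  0.793 -0.   ]
 [-0.793 -0.609 -0.003]]
shift [  42.4 -165.2   -1.8] turn [ 0.002 -0.002 -0.   ]
```

View pics/w7.png

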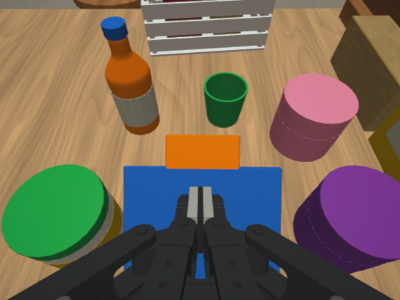

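The lid lies open beyond the fingers (underside visible, lip at 202,152), between the tub and purple. I'll back out and check.

Request:
{"op": "jog_arm", "data": {"moves": [[0,-20,0,0,0,0],[0,-30,0,0,0,0],[0,-40,0,0,0,0],[0,-40,0,0,0,0],[0,-40,0,0,0,0],[25,-20,0,0,0,0],[30,-20,0,0,0,0],[30,-20,0,0,0,0],[30,-20,0,0,0,0],[30,-20,0,0,0,0],[0,0,0,0,0,0],[0,0,0,0,0,0]]}}

```text
t: 16.4
tool_pos: [0.5716, -0.146, 0.232]
tool_rot: [-0.512, 1.513, -0.512]
contact_force: [0.1, 0.1, 0.1]
opening: -0.0002
```

Run:
```python
from h import *
o=ctrl.get_obs();print(o['t'],o['tool_pos'],o['contact_force'])
t=ctrl.get_image('top')[:,:,::-1];s=ctrl.get_image('side')[:,:,::-1]
cv2.imwrite('pics/fin.png',np.hstack([cv2.resize(t,(400,300)),cv2.resize(s,(400,300))]))
cv2.imwrite('pics/t9.png',t)
for th in(2.1,2.5):
    for r in(.12,.15):
        X=[.572,.115-r*np.cos(th),.065+r*np.sin(th)];print(th,r,np.round(proj('top',X),1),np.round(proj('side',X),1))
def m(im,lo,hi,b):
    k=cv2.inRange(cv2.cvtColor(np.ascontiguousarray(im),cv2.COLOR_BGR2HSV),lo,hi)[b[1]:b[3],b[0]:b[2]];q=cv2.findNonZero(k);return q is not None and (q[:,0].mean(0)+b[:2],q[:,0].min(0)+b[:2],q[:,0].max(0)+b[:2])
for n,im in(('t',t),('s',s)):
    b=(190,190,260,260) if n=='t' else (230,100,320,200)
    print(n,'lip',m(im,(5,180,90),(22,255,255),b))
print('tub',m(t,(50,80,60),(75,255,255),(190,225,260,300)))
```

```text
16.4 [ 0.57163475 -0.14602137  0.23203888] [0.14012384 0.05485189 0.07849899]
2.1 0.12 [219.8 209.9] [266.1 123.5]
2.1 0.15 [212.2 207.6] [265.2 111.9]
2.5 0.12 [207.4 212.3] [264.4 125.1]
2.5 0.15 [196.7 210.6] [263.1 114.4]
t lip (array([202.03703704, 210.88518519]), array([196, 198]), array([208, 224]))
s lip (array([262.54603175, 118.24126984]), array([230, 100]), array([279, 126]))
tub (array([216.83842444, 272.58440514]), array([196, 225]), array([259, 293]))
```

View pics/fin.png

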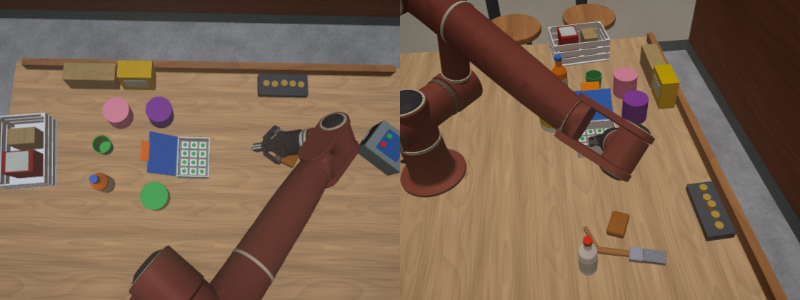

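The lip spans top columns 196–208, which matches 2.5 rad (2.1 would give 212–220). The tub stands clear at (154,196) in the composite, and the other objects look unmoved.

```bash
python3 -c "
from station import ctrl
print(ctrl.finish_job())"
```

```text
the job is handed in; nothing more can be done
None
```

The tub is out from behind the lid, and the lid is fully open and staying there by itself. I handed the job in at about 16.5 s of the 61 s allowed.

- **Tub:** With the lid shut, I slid it about 150 mm towards the robot, cradled between the half-open fingers. It stayed upright. It now stands at about (0.425, 0.181), roughly 20 mm clear of the box's side. Readings between push moves showed about 5 N.
- **Lid:** I lifted it by the orange lip on closed fingertips, followed its arc past upright, and it fell open onto its own stop. In the last top picture the lip spans columns 196–208. That matches 2.5 rad fully open, not the 2.1 rad it would show if resting on the tub.
- **Last checks:** The arm had backed off and read about 0 N. I judged the bystanders and the pink and purple tubs unmoved by eye from the last top and side pictures, without measuring them. No check failed. My last automatic tub reading was unreliable because its search window was loose, so the tub position comes from the earlier side picture; the final top picture agrees with it by eye.

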